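# Put the studio tools back in their foam tray

### The job

Put the four hand tools back in the yellow foam-lined tray: the brayer, the flat brush, the scraper and the cutter, each lying flat and fully down in the cut-out of its own shape and colour, and let go. Do not knock over or push aside the glue tub and the squeeze bottle.

Things in the scene. Friction and masses are not known exactly. Their poses are not given: they have to be found in the camera images.
- brayer: Ink roller lying flat: blue handle, wire fork, black roller across its end. 140 long, 49 wide at the roller, 28 tall (mm), 150 g. Origin: on its underside, below the grip point (near the centre of mass); z up, x along the tool to the roller, from -64 to +76 mm. At the origin the handle is 26 mm wide (y) and 26 mm tall.
- brush: Flat brush lying flat: brown wooden handle, steel ferrule, dark bristles. 144 long, 48 wide at the bristles, 17 tall (mm), 90 g. Origin: on its underside, below the grip point (near the centre of mass); z up, x along the tool to the bristles, from -64 to +80 mm. At the origin the handle is 24 mm wide (y), 17 mm tall.
- scraper: Paint scraper lying flat: red handle, flaring steel blade. 144 long, 48 wide at the blade's end, 22 tall (mm), 120 g. Origin: on its underside, below the grip point (near the centre of mass); z up, x along the tool to the blade, from -64 to +80 mm. At the origin the handle is 26 mm wide (y), 22 mm tall.
- cutter: Snap-off cutter lying flat, blade drawn in: straight yellow body, black slide button, short steel nose. 142 long, 26 wide, 19 tall (mm; 24 at the button), 110 g. Origin: on its underside, below the grip point (near the centre of mass); z up, x along the tool to the nose, from -64 to +78 mm. At the origin the body is 26 mm wide (y).
- nest_brayer: Black foam insert in the yellow tray for the brayer, 176 x 80 x 22 (mm), fixed. Blue-lined cut-out 12 deep, x = -72 to 88: handle slot 44 wide, then a T-end 64 wide from x = 36. Fully home, the tool's origin is 10 above this origin (insert's underside), its x axis along this x. A finger channel, x = -22 to 22, as deep, crosses the full width; tray rim is no higher than its floor.
- nest_brush: Black foam insert in the yellow tray for the brush, 176 x 80 x 22 (mm), fixed. Brown-lined cut-out 12 deep, x = -72 to 88: handle slot 44 wide, then a paddle 64 wide from x = 22. Fully home, the tool's origin is 10 above this origin (insert's underside), its x axis along this x. A finger channel, x = -22 to 22, as deep, crosses the full width; tray rim is no higher than its floor.
- nest_scraper: Black foam insert in the yellow tray for the scraper, 176 x 80 x 22 (mm), fixed. Red-lined cut-out 12 deep, x = -72 to 88: handle slot 44 wide, then flaring from 50 to 66. Fully home, the tool's origin is 10 above this origin (insert's underside), its x axis along this x. A finger channel, x = -22 to 22, as deep, crosses the full width; tray rim is no higher than its floor.
- nest_cutter: Black foam insert in the yellow tray for the cutter, 176 x 80 x 22 (mm), fixed. Yellow-lined cut-out 12 deep, x = -72 to 88: a straight slot 44 wide. Fully home, the tool's origin is 10 above this origin (insert's underside), its x axis along this x. A finger channel, x = -22 to 22, as deep, crosses the full width; tray rim is no higher than its floor.
- glue_tub: Bystander: white screw-top tub with a blue band, 84 mm across, 95 mm tall, 450 g, standing loose on the bench beyond the tools. Origin: centre of its underside.
- squeeze_bottle: Bystander: slim cloudy-clear bottle with a pale cap, 56 mm across, 140 mm tall, 220 g, standing loose on the bench. Origin: centre of its underside.
Not all that is in view belongs to the job. Of the things like the cutter, leave any that is red, turquoise or white; of the rest the smaller one is meant.

How it is judged:
At the end, for the whole second after the job is handed in: Each tool lies in its own nest: origin within 14 mm horizontally of the nest's and 6 to 15 mm above it, tilt under 0.12 rad, long axis within 0.2 rad of the nest's; all four let go and at rest; glue tub and squeeze bottle within 30 mm of their start (horizontal distance between brayer and nest_brayer below 0.014 m and z of brayer in the frame of nest_brayer between 0.006 and 0.015 m and angle between each of brayer, brush, scraper, cutter's own z axis and vertical below 0.12 rad and angle between the x axis of brayer and the x axis of nest_brayer, either way round below 0.2 rad and linear speed of each of brayer, brush, scraper, cutter below 0.02 m/s and horizontal distance between brush and nest_brush below 0.014 m and z of brush in the frame of nest_brush between 0.006 and 0.015 m and angle between the x axis of brush and the x axis of nest_brush, either way round below 0.2 rad and horizontal distance between scraper and nest_scraper below 0.014 m and z of scraper in the frame of nest_scraper between 0.006 and 0.015 m and angle between the x axis of scraper and the x axis of nest_scraper, either way round below 0.2 rad and horizontal distance between cutter and nest_cutter below 0.014 m and z of cutter in the frame of nest_cutter between 0.006 and 0.015 m and angle between the x axis of cutter and the x axis of nest_cutter, either way round below 0.2 rad and distance of each of glue_tub, squeeze_bottle from where it was at the start of the episode below 0.03 m and angle between each of glue_tub, squeeze_bottle's own z axis and vertical below 0.5 rad); the robot touches nothing.
It fails at once if the glue tub is knocked over or pushed more than 30 mm (distance of glue_tub from where it was at the start of the episode above 0.03 m or angle between glue_tub's own z axis and vertical above 0.5 rad).
It fails at once if the squeeze bottle is knocked over or pushed more than 30 mm (distance of squeeze_bottle from where it was at the start of the episode above 0.03 m or angle between squeeze_bottle's own z axis and vertical above 0.5 rad).
It also fails if it takes over 128 s, if anything falls off the work surface, if the arm or the gripper's body presses on something with over 40 N, if the wrist force passes 120 N, or if a joint passes its speed limit or range.

### The arm

A 7-joint arm with a two-finger parallel gripper is mounted at the origin on the work surface. World frame = base frame: x ahead of the robot, y to its left, z up, the work surface at z = 0. Lengths are in m, angles in rad, forces in N, time in s.
With the tool pointing down it reaches from about 0.4 to 0.875 m from the base axis. Payload 6.5 kg.
Tool frame: the origin (TCP) lies on the centre line of the jaws, within the pads' length; the fingertips stand 17 mm ahead of it and the grasp point (between the pads) lies 2 mm behind it; z points along the fingers, y is the line along which they close (so a half turn about z gives the same grasp; the last joint's range is limited). The gripper opens to 85 mm and grips with 20 to 120 N. Pads are 22 mm wide; open, the fingers measure 114 mm over their backs; the gripper's body (76 mm by 85 mm) begins 54 mm behind the grasp point. The pads swing forward as they close: fully open they stand 13 mm farther back than shut.
Start: joints at [1.25, 0.536, -0.004, 1.538, 0.003, 1.067, -0.071], TCP at [0.164, -0.629, 0.248] pointing down, gripper open.
Joint ranges: [-2.7, 2.7], [-0.37, 2.16], [-1.27, 1.26], [0.24, 2.4], [-1.31, 4.45], [0.19, 1.91], [-2.76, 2.76]. Speed limits (rad/s): [2.39, 2.39, 3.14, 3.14, 3.14, 3.14, 3.14].

### API

Orientations are given as a unit quaternion [x, y, z, w].
In Python, from rig import * gives the robot as it stands. The module is installed in compiled form; this text tells all that it offers.
- The arm moves only by the shell command python3 -m pendant 'ROWS' [FORCE]. ROWS is a JSON object of lists of equal length, an entry for each row: "hand": the opening, from -1 (shut) to 1 (fully open); "dp": the shift along the world's x, y, z in units of 40 mm (1.0 is 40 mm), a list of three; "rotation": the turn, a rotation vector about the world's x, y, z in units of 8 degrees (1.0 is 8 degrees), a list of three. In form: {"hand": [hand, ...], "dp": [[x, y, z], ...], "rotation": [[wx, wy, wz], ...]}. A call has 1 to 8 rows; each row is the pose to reach, as a shift and turn from the pose commanded when the call began; what a row does not reach only later rows make up. A row lasts 1/8 s, in which the tool goes at most 62.5 mm and 10.7 degrees, less where a joint would pass 70% of its speed; a pose out of reach is approached as far as the arm can. A call with a gripper value outside its range is refused whole. The fingers move at their own pace and stop on an object; FORCE is the grip in N (left out, the last holds). Time passes only in rows, so rows that repeat a pose let the fingers close. It gives the time, the measured TCP pose, the force, the opening and the grip force at its end, in the units of the state.
- get_obs(): the state, without advancing time (a new reading comes with each control period).
- grab_frame(name): name is "scene" or "side" or "wrist"; returns a dict with "frame" (420x560x3 uint8, blue, green, red), "intrinsics" (3x3 intrinsics, pixels), "R" (3x3) and "t" (3): a world point X has camera coordinates R X + t. Camera axes: x right, y down, z forward; pixel columns grow to the right and rows downward; lengths in m; the calibration is good to about 2 mm. A picture is of the moment at which its call begins. There is no depth.
- job_done(): hands the job in; it is judged then, once.
Trained networks look in a picture, given as the dict that the camera call returned (one of the last four; its "shot" number tells which), for a name from the list of things; names that differ only in an ending like _2 or _b are one class to them, and where a whole thing is asked for, a point or a joint stands for the part that bears it (a point fixed in the world has none). Each returns a list of dicts, best first, with "confidence" (0 to 1); they miss things now and then, are a little off and sometimes report something else, mostly with a low value. They report only what shows in the picture. A call takes as long as a camera call. They do not tell look-alikes from the thing itself.
- trace(query, picture): "mask" (420x560 bool, what is visible of it) and "at" ([column, row] in pixels, amid what is visible of it).
The state is a dict: "t": time; "joint_pos": joint angles; "qvel": joint speeds; "joint_torque": joint torques, N m; "tcp_pos": TCP position; "tool_rot": TCP orientation; "force": force on the tool from outside, world axes, zero at the start; "wrist_torque": the same for the moment, N m; "grip_width": finger opening in m; "grasp_force": force on a finger pad.
Only numpy, scipy, OpenCV 4.12 (cv2) and the standard library are available. Lean on these libraries where they do the work, as an engineer would, in place of code of your own. Each camera call takes 0.05 s, during which the arm holds its last target. There are 200 camera calls.

## Working session

There is one attempt and no reset: what is moved stays moved. The work goes in short steps, Python scripts to look and compute and a shell command to move; the robot and the scene stay as the last step left them, time stands still between calls to the robot, and variables do not carry over. Pictures are saved under pics/ and viewed, at most 14 in all, crops included, and the job is handed in when it is done.

```bash
mkdir -p pics; ls; python3 - <<'E'
from rig import *
import cv2
o=get_obs(); print({k:(v if not hasattr(v,'round') else v) for k,v in o.items()})
for n in ["scene","side"]:
    p=grab_frame(n); cv2.imwrite(f"pics/{n}0.png",p["frame"]); print(n,p["intrinsics"],p["R"],p["t"])
E
```

```text
pics
{'t': 0.0, 'joint_pos': array([ 1.24979372,  0.5371394 , -0.0044628 ,  1.53887231,  0.00255142,
        1.06730279, -0.07119187]), 'qvel': array([ 0.00019321, -0.00033702, -0.00135078,  0.00029615,  0.00063229,
       -0.00026258, -0.00225671]), 'joint_torque': array([ 1.01600426e-04, -5.83424914e+01,  1.04832519e+00, -2.59108919e+01,
        1.22486192e-02,  9.47412016e-03,  3.67382677e-05]), 'tcp_pos': array([ 0.1636949 , -0.62842668,  0.24743049]), 'tool_rot': array([ 9.91890144e-01,  1.27095263e-01, -1.44386233e-04, -8.46159934e-04]), 'force': array([ 0.22070899, -0.71707725,  0.45007644]), 'wrist_torque': array([-0.00254779, -0.00433041,  0.01092651]), 'grasp_force': 0.0, 'grip_width': 0.08530595161922301}
scene [[533.41195964   0.         276.96260171]
 [  0.         533.41195964 206.23280303]
 [  0.           0.           1.        ]] [[-0.38805491  0.92154755 -0.0127866 ]
 [ 0.54213006  0.21702217 -0.81178592]
 [-0.74532435 -0.32194951 -0.58381515]] [ 0.24448723 -0.23877227  1.88373404]
side [[404.5996841    0.         283.35944802]
 [  0.         404.5996841  211.91984699]
 [  0.           0.           1.        ]] [[-0.8019387  -0.59726432 -0.01302507]
 [-0.38363603  0.53157116 -0.75515263]
 [ 0.45794948 -0.60058923 -0.6554196 ]] [0.41924866 0.23683612 0.91493861]
```

View pics/scene0.png

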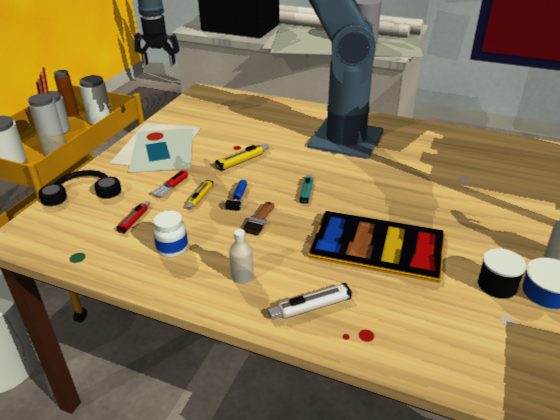

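View pics/side0.png

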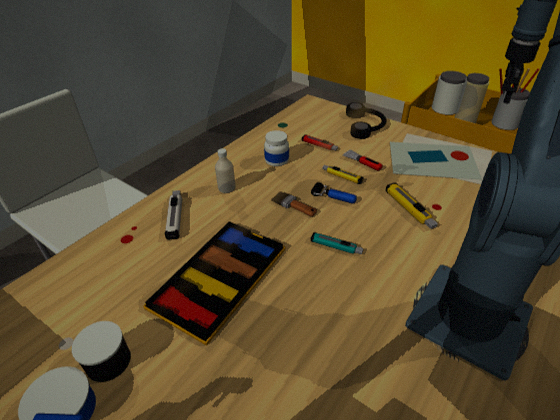

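```bash
cat > h.py <<'E'
from rig import *
import cv2, numpy as np
def cam(p): return np.array(p["intrinsics"]),np.array(p["R"]),np.array(p["t"])
def toplane(p,uv,z):
    K,R,t=cam(p); uv=np.atleast_2d(uv).astype(float)
    d=(np.c_[uv,np.ones(len(uv))]@np.linalg.inv(K).T)@R
    c=-R.T@t
    return (c+d*((z-c[2])/d[:,2:3]))[:,:2]
def proj(p,X):
    K,R,t=cam(p); q=(np.atleast_2d(X)@R.T+t)@K.T
    return q[:,:2]/q[:,2:]
def rect(p,m,z):
    v,u=np.nonzero(m); g=toplane(p,np.c_[u,v],z)
    (cx,cy),(w,h),a=cv2.minAreaRect((g*1000).astype(np.float32))
    if w<h: w,h,a=h,w,a+90
    a=np.radians(a); ax=np.array([np.cos(a),np.sin(a)])
    s=(g*1000-[cx,cy])@ax; l=(g*1000-[cx,cy])@[-ax[1],ax[0]]
    # wider end
    wp=np.ptp(l[s>w*.25]); wn=np.ptp(l[s<-w*.25])
    return dict(c=np.round([cx,cy],1),L=round(w,1),W=round(h,1),deg=round(np.degrees(a),1),wp=round(wp,1),wn=round(wn,1))
H=dict(brayer=.013,brush=.008,scraper=.010,cutter=.010,nest_brayer=.022,nest_brush=.022,nest_scraper=.022,nest_cutter=.022,glue_tub=.05,squeeze_bottle=.07)
E
python3 - <<'E'
from h import *
for n in ["scene","side"]:
    p=grab_frame(n)
    for k in H:
        for d in trace(k,p)[:5]:
            print(n,k,round(d["confidence"],2),np.round(d["at"]),d["mask"].sum(),rect(p,d["mask"],H[k]))
E
```

```text
scene brayer 0.74 [236. 198.] 327 {'c': array([ 473.9, -199.6]), 'L': 158.6, 'W': 46.9, 'deg': np.float64(16.5), 'wp': np.float64(46.9), 'wn': np.float64(27.4)}
scene brayer 0.57 [167. 233.] 1319 {'c': array([ 703.5, -286.1]), 'L': 202.7, 'W': 86.1, 'deg': np.float64(35.7), 'wp': np.float64(82.6), 'wn': np.float64(77.8)}
scene brush 0.56 [258. 222.] 474 {'c': array([545.1, -90.3]), 'L': 154.3, 'W': 53.2, 'deg': np.float64(4.3), 'wp': np.float64(50.2), 'wn': np.float64(32.0)}
scene brush 0.32 [171. 183.] 266 {'c': array([ 484.6, -417. ]), 'L': 147.8, 'W': 37.7, 'deg': np.float64(175.6), 'wp': np.float64(32.3), 'wn': np.float64(37.7)}
scene brush 0.21 [391. 248.] 1478 {'c': array([523.3, 283. ]), 'L': 194.7, 'W': 81.2, 'deg': np.float64(5.8), 'wp': np.float64(81.2), 'wn': np.float64(80.5)}
scene scraper 0.58 [171. 185.] 334 {'c': array([ 487.7, -416.1]), 'L': 151.5, 'W': 43.8, 'deg': np.float64(174.3), 'wp': np.float64(37.5), 'wn': np.float64(43.8)}
scene cutter 0.95 [134. 219.] 394 {'c': array([ 674.3, -422.8]), 'L': 151.9, 'W': 37.0, 'deg': np.float64(1.3), 'wp': np.float64(34.1), 'w
[... 3857 characters left out ...]
': np.float64(74.8), 'wn': np.float64(78.4)}
side nest_brush 0.18 [224. 174.] 713 {'c': array([827.1, -84.8]), 'L': 261.2, 'W': 62.5, 'deg': np.float64(136.5), 'wp': np.float64(58.1), 'wn': np.float64(34.8)}
side nest_cutter 0.83 [208. 285.] 2118 {'c': array([530.4, 288. ]), 'L': 190.7, 'W': 87.9, 'deg': np.float64(5.0), 'wp': np.float64(83.7), 'wn': np.float64(85.9)}
side glue_tub 0.57 [277. 150.] 816 {'c': array([ 744.4, -253.2]), 'L': 228.5, 'W': 85.9, 'deg': np.float64(126.2), 'wp': np.float64(78.8), 'wn': np.float64(74.3)}
side squeeze_bottle 0.77 [222. 172.] 678 {'c': array([778.2, -36.2]), 'L': 242.1, 'W': 58.4, 'deg': np.float64(139.4), 'wp': np.float64(52.3), 'wn': np.float64(29.7)}
```

```bash
python3 -m pendant '{"hand":[1,1,1,1,1,1,1,1],"dp":[[7,9.5,4],[7,9.5,4],[7,9.5,4],[7,9.5,4],[7,9.5,4],[7,9.5,4],[7,9.5,4],[7,9.5,4]],"rotation":[[0,0,-1.2],[0,0,-1.2],[0,0,-1.2],[0,0,-1.2],[0,0,-1.2],[0,0,-1.2],[0,0,-1.2],[0,0,-1.2]]}' 60
python3 -m pendant '{"hand":[1,1],"dp":[[0,0,0],[0,0,0]],"rotation":[[0,0,0],[0,0,0]]}'
python3 - <<'E'
from h import *
p=grab_frame("wrist"); cv2.imwrite("pics/w1.png",p["frame"])
c=-p["R"].T@p["t"]; print(c)
for k in ["brayer","brush","scraper","cutter"]:
    for d in trace(k,p)[:4]:
        print(k,round(d["confidence"],2),np.round(d["at"]),d["mask"].sum(),rect(p,d["mask"],H[k]))
s=grab_frame("scene"); s1=cv2.resize(s["frame"][205:285,300:455],None,fx=2.5,fy=2.5,interpolation=2)
s=grab_frame("side"); s2=cv2.resize(s["frame"][215:345,140:295],None,fx=2.5,fy=2.5,interpolation=2)
cv2.imwrite("pics/n1.png",np.vstack([s1,s2]))
E
```

```text
t: 2.2
tcp_pos: [0.4447, -0.2473, 0.4093]
tool_rot: [0.999, 0.044, 0.0, 0.0]
force: [0.3, -0.4, -0.9]
grip_width: 0.0851
grasp_force: 0.0
t: 2.45
tcp_pos: [0.4434, -0.2496, 0.4081]
tool_rot: [0.999, 0.043, -0.0, 0.0]
force: [-0.8, -0.5, -0.6]
grip_width: 0.0854
grasp_force: 0.0
[ 0.52512853 -0.2409614   0.5324164 ]
brayer 0.63 [241. 124.] 1777 {'c': array([ 473.3, -188.5]), 'L': 138.7, 'W': 48.8, 'deg': np.float64(10.4), 'wp': np.float64(48.8), 'wn': np.float64(26.4)}
brush 0.61 [176.  55.] 2808 {'c': array([545.3, -83.4]), 'L': 143.1, 'W': 48.6, 'deg': np.float64(178.2), 'wp': np.float64(29.8), 'wn': np.float64(48.6)}
brush 0.18 [390. 119.] 2198 {'c': array([ 491.1, -408.9]), 'L': 146.4, 'W': 47.5, 'deg': np.float64(172.3), 'wp': np.float64(29.2), 'wn': np.float64(47.5)}
scraper 0.63 [390. 116.] 2056 {'c': array([ 492.2, -404.4]), 'L': 144.3, 'W': 46.3, 'deg': np.float64(168.9), 'wp': np.float64(28.4), 'wn': np.float64(46.3)}
cutter 0.96 [316. 109.] 1786 {'c': array([ 510.4, -300.2]), 'L': 143.8, 'W': 29.4, 'deg': np.float64(1.7), 'wp': np.float64(28.3), 'wn': np.float64(28.8)}
cutter 0.69 [414.  22.] 906 {'c': array([ 632.6, -419.3]), 'L': 62.3, 'W': 27.9, 'deg': np.float64(1.6), 'wp': np.float64(27.9), 'wn': np.float64(17.6)}
cutter 0.58 [292. 258.] 2439 {'c': array([ 260.7, -274.5]), 'L': 207.6, 'W': 41.9, 'deg': np.float64(152.4), 'wp': np.float64(39.7), 'wn': np.float64(40.2)}
cutter 0.57 [128. 192.] 1487 {'c': array([358. , -14.3]), 'L': 142.6, 'W': 30.9, 'deg': np.float64(12.8), 'wp': np.float64(29.2), 'wn': np.float64(28.8)}
```

View pics/w1.png

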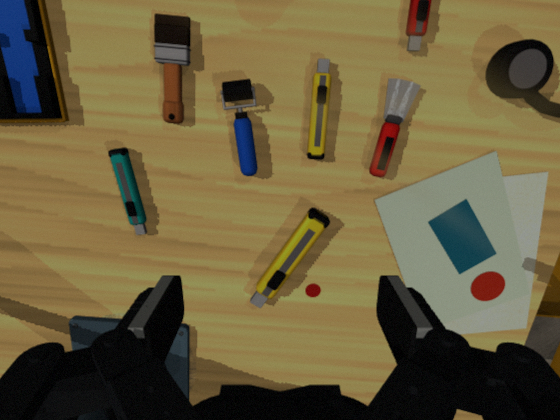

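View pics/n1.png

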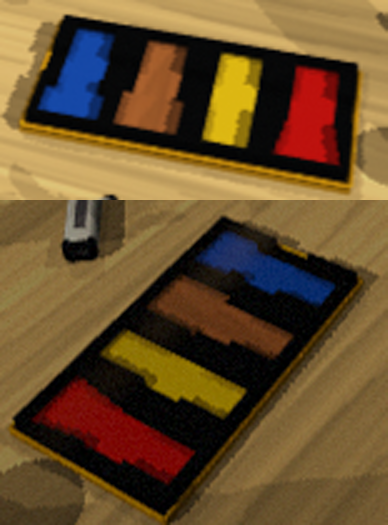

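```bash
python3 -m pendant '{"hand":[1,1,1,1,1,1,1,1],"dp":[[1.48,-1.3,-1],[1.48,-1.3,-2.5],[1.48,-1.3,-4],[1.48,-1.3,-5.5],[1.48,-1.3,-7],[1.48,-1.3,-8.5],[1.48,-1.3,-9.3],[1.48,-1.3,-9.3]],"rotation":[[0,0,-0.4],[0,0,-0.4],[0,0,-0.4],[0,0,-0.4],[0,0,-0.4],[0,0,-0.4],[0,0,-0.4],[0,0,-0.4]]}' 60
python3 -m pendant '{"hand":[1],"dp":[[0,0,0]],"rotation":[[0,0,0]]}'
python3 - <<'E'
from h import *
print(get_obs()["tcp_pos"])
p=grab_frame("wrist"); cv2.imwrite("pics/w2.png",p["frame"])
E
```

```text
t: 3.8
tcp_pos: [0.5009, -0.3002, 0.0338]
tool_rot: [1.0, 0.016, -0.003, -0.001]
force: [0.8, 0.7, 1.5]
grip_width: 0.0855
grasp_force: 0.0
t: 3.92
tcp_pos: [0.504, -0.3018, 0.0377]
tool_rot: [1.0, 0.016, 0.001, 0.001]
force: [0.5, -0.7, 0.0]
grip_width: 0.0857
grasp_force: 0.0
[ 0.5040368  -0.30175578  0.03774085]
```

View pics/w2.png

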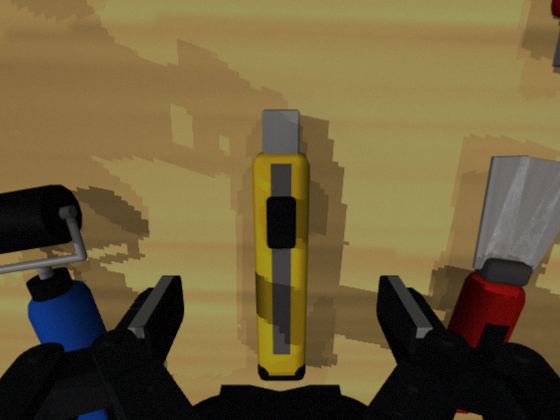

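```bash
python3 -m pendant '{"hand":[1,1,-1,-1,-1,-1,-1,-1],"dp":[[0,0,-0.47],[0,0,-0.47],[0,0,-0.47],[0,0,-0.47],[0,0,-0.47],[0,0,-0.47],[0,0,-0.47],[0,0,-0.47]],"rotation":[[0,0,0],[0,0,0],[0,0,0],[0,0,0],[0,0,0],[0,0,0],[0,0,0],[0,0,0]]}' 60
python3 -m pendant '{"hand":[-1,-1,-1,-1],"dp":[[0,0,1],[0,0,2],[0,0,3],[0,0,3]],"rotation":[[0,0,0],[0,0,0],[0,0,0],[0,0,0]]}'
```

```text
t: 4.97
tcp_pos: [0.5035, -0.3012, 0.018]
tool_rot: [1.0, 0.016, 0.0, 0.0]
force: [-0.6, 1.4, 5.6]
grip_width: 0.0242
grasp_force: 60.6
t: 5.48
tcp_pos: [0.5047, -0.302, 0.1403]
tool_rot: [1.0, 0.016, 0.002, 0.001]
force: [-0.6, 0.3, -1.4]
grip_width: 0.0247
grasp_force: 59.9
```

```bash
python3 -m pendant '{"hand":[-1,-1,-1,-1,-1,-1,-1,-1],"dp":[[-0.9,1,4],[-0.9,13.7,4],[-0.9,13.7,4],[-0.9,13.7,4],[-0.9,13.7,4],[-0.9,13.7,4],[-0.9,13.7,4],[-0.9,13.7,4]],"rotation":[[0,0,0.45],[0,0,0.45],[0,0,0.45],[0,0,0.45],[0,0,0.45],[0,0,0.45],[0,0,0.45],[0,0,0.45]]}'
python3 -m pendant '{"hand":[-1,-1,-1,-1,-1,-1],"dp":[[0,0,0],[0,0,0],[0,0,0],[0,0,0],[0,0,0],[0,0,0]],"rotation":[[0,0,0],[0,0,0],[0,0,0],[0,0,0],[0,0,0],[0,0,0]]}'
python3 - <<'E'
from h import *
print(get_obs()["tcp_pos"])
p=grab_frame("wrist"); cv2.imwrite("pics/w3.png",p["frame"])
for k in ["nest_brayer","nest_brush","nest_scraper","nest_cutter"]:
    for d in trace(k,p)[:3]:
        print(k,round(d["confidence"],2),np.round(d["at"]),d["mask"].sum(),rect(p,d["mask"],H[k]))
hsv=cv2.cvtColor(p["frame"],cv2.COLOR_BGR2HSV); np.save("p3.npy",p,allow_pickle=True)
E
```

```text
t: 6.48
tcp_pos: [0.4704, 0.1448, 0.277]
tool_rot: [0.999, 0.047, -0.001, 0.0]
force: [1.3, 0.4, -1.5]
grip_width: 0.0245
grasp_force: 59.9
t: 7.22
tcp_pos: [0.4715, 0.143, 0.2779]
tool_rot: [0.999, 0.047, 0.0, 0.0]
force: [-0.6, 0.8, -1.0]
grip_width: 0.0246
grasp_force: 59.9
[0.47150648 0.14304425 0.27789497]
nest_brayer 0.59 [307.  72.] 10264 {'c': array([550.3, 129.6]), 'L': 178.1, 'W': 80.7, 'deg': np.float64(5.9), 'wp': np.float64(80.5), 'wn': np.float64(40.4)}
nest_brush 0.58 [223.  84.] 12658 {'c': array([542.4, 209.7]), 'L': 176.9, 'W': 82.1, 'deg': np.float64(5.5), 'wp': np.float64(81.9), 'wn': np.float64(75.1)}
nest_cutter 0.76 [149.  90.] 12988 {'c': array([534.7, 288. ]), 'L': 176.0, 'W': 83.1, 'deg': np.float64(5.6), 'wp': np.float64(80.0), 'wn': np.float64(80.1)}
```

View pics/w3.png

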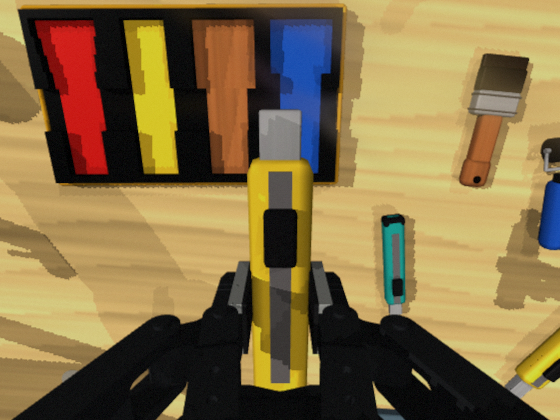

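```bash
python3 - <<'E'
from h import *
p=np.load("p3.npy",allow_pickle=True).item()
a=np.radians(5.6); ax=np.array([np.cos(a),np.sin(a)]); c=np.array([.5345,.288])
# notch corners on left and right edge; cutout top/bottom at rim level; insert top/bottom corners
for uv in [(46,89),(50,131),(340,89),(337,131),(147,20),(158,175),(30,10),(55,183),(345,10),(335,183)]:
    g=toplane(p,uv,.022)[0]; print(uv,g.round(4),((g-c)@ax).round(4),((g-c)@[-ax[1],ax[0]]).round(4))
hsv=cv2.cvtColor(p["frame"],cv2.COLOR_BGR2HSV)
for n,lo,hi,x0,x1 in [("yel",(22,120,60),(35,255,255),115,190),("red",(0,120,50),(8,255,255),30,110)]:
    m=cv2.inRange(hsv,lo,hi); m[:,:x0]=0; m[:,x1:]=0; m[:14]=0; m[180:]=0
    print(n,rect(p,m,.010),rect(p,m,.022))
E
```

```text
(46, 89) [0.5372 0.3982] 0.0135 0.1094
(50, 131) [0.4936 0.3993] -0.0299 0.1147
(340, 89) [0.566  0.0894] 0.012 -0.2008
(337, 131) [0.5228 0.0862] -0.0314 -0.1997
(147, 20) [0.6122 0.2901] 0.0776 -0.0055
(158, 175) [0.4551 0.2825] -0.0796 0.0023
(30, 10) [0.6103 0.4047] 0.0869 0.1088
(55, 183) [0.4347 0.4006] -0.0884 0.1218
(345, 10) [0.6392 0.0954] 0.0854 -0.2019
(335, 183) [0.4645 0.0799] -0.0899 -0.2003
yel {'c': array([534.4, 289.2]), 'L': 159.8, 'W': 45.6, 'deg': np.float64(5.4), 'wp': np.float64(41.6), 'wn': np.float64(41.5)} {'c': array([534.9, 285. ]), 'L': 154.9, 'W': 44.2, 'deg': np.float64(5.4), 'wp': np.float64(40.3), 'wn': np.float64(40.2)}
red {'c': array([526., 372.]), 'L': 160.9, 'W': 61.0, 'deg': np.float64(5.3), 'wp': np.float64(61.0), 'wn': np.float64(39.1)} {'c': array([526.9, 365.3]), 'L': 156.0, 'W': 59.1, 'deg': np.float64(5.3), 'wp': np.float64(59.1), 'wn': np.float64(37.9)}
```

```bash
python3 - <<'E'
from h import *
p=np.load("p3.npy",allow_pickle=True).item()
print(toplane(p,[(280,112),(281,388)],.272), toplane(p,[(280,112)],.272)-[.4715,.143])
E
python3 -m pendant '{"hand":[-1,-1,-1,-1,-1,-1,-1,-1],"dp":[[1.38,3.6,-1],[1.38,3.6,-2],[1.38,3.6,-3],[1.38,3.6,-4.4],[1.38,3.6,-4.7],[1.38,3.6,-4.7],[1.38,3.6,-4.7],[1.38,3.6,-4.7]],"rotation":[[0,0,0],[0,0,0],[0,0,0],[0,0,0],[0,0,0],[0,0,0],[0,0,0],[0,0,0]]}'

```

```text
[[0.54758491 0.15148034]
 [0.41784877 0.13886517]] [[0.07608491 0.00848034]]
t: 8.48
tcp_pos: [0.5282, 0.2876, 0.0923]
tool_rot: [0.999, 0.047, 0.002, -0.001]
force: [0.3, 0.3, -0.6]
grip_width: 0.0246
grasp_force: 59.8
```

```bash
python3 -m pendant '{"hand":[-1,-1,-1,-1],"dp":[[0,0,-1],[0,0,-1.3],[0,0,-1.48],[0,0,-1.48]],"rotation":[[0,0,0],[0,0,0],[0,0,0],[0,0,0]]}'
python3 -m pendant '{"hand":[-1,-1,0.3,0.3,0.3,0.3],"dp":[[0,0,-0.05],[0,0,-0.05],[0,0,-0.05],[0,0,-0.05],[0,0,-0.05],[0,0,-0.05]],"rotation":[[0,0,0],[0,0,0],[0,0,0],[0,0,0],[0,0,0],[0,0,0]]}'
```

```text
t: 8.98
tcp_pos: [0.5269, 0.2876, 0.0312]
tool_rot: [0.999, 0.047, 0.0, -0.0]
force: [-1.2, 0.9, -0.4]
grip_width: 0.0253
grasp_force: 59.8
t: 9.72
tcp_pos: [0.5266, 0.2873, 0.0286]
tool_rot: [0.999, 0.047, -0.0, 0.0]
force: [0.0, 0.3, -0.2]
grip_width: 0.0556
grasp_force: 0.0
```

```bash
python3 -m pendant '{"hand":[0.3,0.3,0.3,0.3,1,1,1,1],"dp":[[0,0,1.5],[0,0,3],[0,0,4.5],[0,-1,5],[-1.09,-17.5,5],[-1.09,-17.5,5],[-1.09,-17.5,5],[-1.09,-17.5,5]],"rotation":[[0,0,0],[0,0,0],[0,0,0],[0,0,0],[0,0,-1.6],[0,0,-1.6],[0,0,-1.6],[0,0,-1.6]]}'
python3 -m pendant '{"hand":[1,1,1,1,1,1,1,1],"dp":[[0,-13,0],[0,-13,0],[0,-13,0],[0,-13,0],[0,-13,0],[0,-13,0],[0,-13,0],[0,-13,0]],"rotation":[[0,0,0],[0,0,0],[0,0,0],[0,0,0],[0,0,0],[0,0,0],[0,0,0],[0,0,0]]}'
python3 - <<'E'
from h import *
o=get_obs(); print(o["tcp_pos"],o["tool_rot"])
p=grab_frame("wrist")
for k in ["scraper","brayer","brush"]:
    for d in trace(k,p)[:3]:
        print(k,round(d["confidence"],2),np.round(d["at"]),d["mask"].sum(),rect(p,d["mask"],H[k]))
for n in ["side"]:
  p=grab_frame(n);cv2.imwrite("pics/n2.png",cv2.resize(p["frame"][100:345,100:400],None,fx=2,fy=2))
E
```

```text
t: 10.72
tcp_pos: [0.5098, -0.0041, 0.2289]
tool_rot: [0.998, -0.064, 0.0, 0.0]
force: [1.5, -0.7, -0.7]
grip_width: 0.0856
grasp_force: 0.0
t: 11.72
tcp_pos: [0.51, -0.504, 0.2287]
tool_rot: [0.998, -0.064, 0.0, -0.0]
force: [1.1, 0.4, 0.7]
grip_width: 0.0852
grasp_force: 0.0
[ 0.50997063 -0.50395379  0.22865553] [ 9.97922276e-01 -6.44291276e-02  9.89105173e-05 -9.38523202e-05]
scraper 0.77 [196. 189.] 4090 {'c': array([ 490.7, -414.6]), 'L': 146.7, 'W': 47.9, 'deg': np.float64(177.6), 'wp': np.float64(30.0), 'wn': np.float64(47.9)}
brayer 0.85 [ 17. 274.] 2036 {'c': array([ 459.2, -194.6]), 'L': 111.5, 'W': 42.1, 'deg': np.float64(9.1), 'wp': np.float64(17.3), 'wn': np.float64(40.4)}
```

View pics/n2.png

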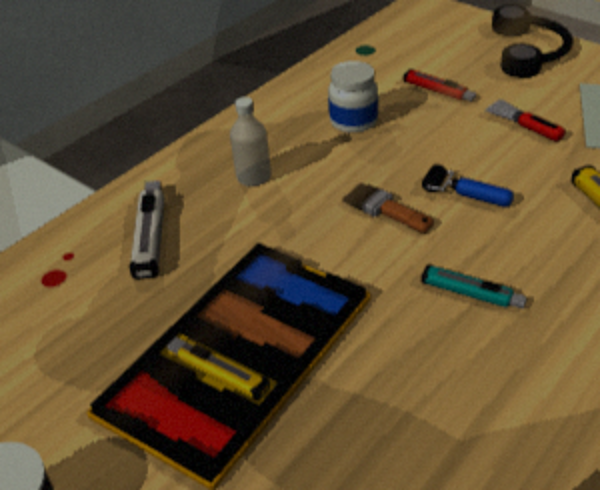

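```bash
cat >> h.py <<'E'
def midline(p,m,z,yaw0):
    "yaw and extents from slice midpoints along axis"
    v,u=np.nonzero(m); g=toplane(p,np.c_[u,v],z)*1000; yaw=np.radians(yaw0); c=g.mean(0)
    for _ in range(5):
        ax=np.array([np.cos(yaw),np.sin(yaw)]); n=np.array([-ax[1],ax[0]])
        s=(g-c)@ax; l=(g-c)@n; S=np.arange(s.min()+8,s.max()-8,4)
        mid=[(l[abs(s-q)<3].max()+l[abs(s-q)<3].min())/2 for q in S]
        k,b=np.polyfit(S,mid,1); yaw+=np.arctan(k)
    e=(s.max()+s.min())/2
    return np.round(c+ax*e+n*(k*e+b),1),round(np.degrees(yaw),1),round(np.ptp(s),1)
E
python3 - <<'E'
from h import *
p=grab_frame("wrist"); d=trace("scraper",p)[0]; print(d["confidence"],midline(p,d["mask"],.01,-7),midline(p,d["mask"],.005,-7))
for n in ["scene"]:
  p=grab_frame(n); 
  for k in ["brayer","brush"]:
    d=trace(k,p)[0]; print(k,d["confidence"],midline(p,d["mask"],H[k],0))
E
```

```text
0.95 (array([ 491.2, -409.4]), np.float64(-6.6), np.float64(145.8)) (array([ 489.7, -407.9]), np.float64(-6.6), np.float64(147.9))
brayer 0.87 (array([ 472. , -195.8]), np.float64(11.8), np.float64(157.0))
brush 0.63 (array([545.3, -89.1]), np.float64(1.1), np.float64(154.6))
```

```bash
python3 -m pendant '{"hand":[1,1,1,1,1,1,1,1],"dp":[[-0.68,2.35,-0.5],[-0.68,2.35,-1.5],[-0.68,2.35,-2.5],[-0.68,2.35,-3.5],[-0.68,2.35,-4.5],[-0.68,2.35,-5],[-0.68,2.35,-5.24],[-0.68,2.35,-5.24]],"rotation":[[0,0,0],[0,0,0],[0,0,0],[0,0,0],[0,0,0],[0,0,0],[0,0,0],[0,0,0]]}'
python3 -m pendant '{"hand":[-1,-1,-1,-1,-1,-1],"dp":[[0,0,0],[0,0,0],[0,0,0],[0,0,0],[0,0,0],[0,0,0]],"rotation":[[0,0,0],[0,0,0],[0,0,0],[0,0,0],[0,0,0],[0,0,0]]}'
python3 -m pendant '{"hand":[-1,-1,-1,-1,-1,-1,-1,-1],"dp":[[0,0,1.5],[0,0,3],[0,0,4.5],[0,2,4.5],[0,4,4.5],[0,6,4.5],[0,8,4.5],[0,9,4.5]],"rotation":[[0,0,0],[0,0,0],[0,0,0.5],[0,0,1],[0,0,1.6],[0,0,1.6],[0,0,1.6],[0,0,1.6]]}'
```

```text
t: 13.22
tcp_pos: [0.4834, -0.4083, 0.0196]
tool_rot: [0.998, -0.064, 0.0, 0.0]
force: [0.1, -0.2, -0.2]
grip_width: 0.085
grasp_force: 0.0
t: 13.98
tcp_pos: [0.4835, -0.4087, 0.0199]
tool_rot: [0.998, -0.065, 0.001, 0.0]
force: [-1.4, -0.3, 5.6]
grip_width: 0.0248
grasp_force: 60.3
t: 14.98
tcp_pos: [0.4824, -0.0937, 0.199]
tool_rot: [0.999, 0.047, -0.0, 0.0]
force: [1.0, -0.1, -0.9]
grip_width: 0.0245
grasp_force: 59.4
```

```bash
python3 -m pendant '{"hand":[-1,-1,-1,-1,-1,-1,-1,-1],"dp":[[0.9,11.4,0],[0.9,11.4,0],[0.9,11.4,0],[0.9,11.4,0],[0.9,11.4,0],[0.9,11.4,0],[0.9,11.4,0],[0.9,11.4,0]],"rotation":[[0,0,0],[0,0,0],[0,0,0],[0,0,0],[0,0,0],[0,0,0],[0,0,0],[0,0,0]]}'
python3 -m pendant '{"hand":[-1],"dp":[[0,0,0]],"rotation":[[0,0,0]]}'
python3 - <<'E'
from h import *
p=grab_frame("wrist");o=get_obs(); print(o["tcp_pos"],o["tool_rot"]); cv2.imwrite("pics/w4.png",p["frame"])
d=trace("scraper",p)
for q in d[:2]: print(q["confidence"],midline(p,q["mask"],o["tcp_pos"][2]-.006,5))
E
```

```text
t: 15.98
tcp_pos: [0.517, 0.3654, 0.1988]
tool_rot: [0.999, 0.05, -0.001, -0.001]
force: [-0.6, -0.0, -2.0]
grip_width: 0.0247
grasp_force: 59.5
t: 16.1
tcp_pos: [0.5181, 0.3615, 0.1985]
tool_rot: [0.999, 0.048, -0.001, 0.0]
force: [0.8, -1.4, -2.0]
grip_width: 0.0245
grasp_force: 59.5
[0.51880286 0.3593228  0.19843833] [ 9.98889695e-01  4.71008304e-02 -4.77987326e-04  8.12993527e-04]
0.81 (array([530.7, 364.4]), np.float64(6.3), np.float64(136.3))
```

View pics/w4.png

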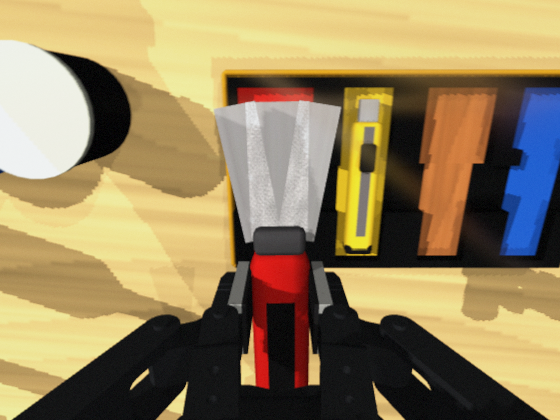

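```bash
python3 -m pendant '{"hand":[-1,-1,-1,-1,-1,-1,-1,-1],"dp":[[0,0.15,0],[0,0.15,-1.4],[0,0.15,-2.6],[0,0.15,-3.4],[0,0.15,-3.8],[0,0.15,-4],[0,0.15,-4.15],[0,0.15,-4.18]],"rotation":[[0,0,0],[0,0,0],[0,0,0],[0,0,0],[0,0,0],[0,0,0],[0,0,0],[0,0,0]]}'
python3 -m pendant '{"hand":[-1,-1],"dp":[[0,0,0],[0,0,0]],"rotation":[[0,0,0],[0,0,0]]}'
```

```text
t: 17.2
tcp_pos: [0.5194, 0.3667, 0.0325]
tool_rot: [0.999, 0.047, 0.0, -0.0]
force: [0.1, -0.8, -0.6]
grip_width: 0.0246
grasp_force: 59.4
t: 17.45
tcp_pos: [0.5193, 0.3666, 0.0325]
tool_rot: [0.999, 0.047, 0.0, -0.0]
force: [-0.0, 0.4, -0.8]
grip_width: 0.0249
grasp_force: 59.4
```

```bash
python3 -m pendant '{"hand":[-1,-1,0.3,0.3,0.3,0.3,0.3,0.3],"dp":[[0,0,-0.06],[0,0,-0.06],[0,0,-0.06],[0,0,-0.06],[0,0,-0.06],[0,0,1.4],[0,0,2.8],[0,0,4]],"rotation":[[0,0,0],[0,0,0],[0,0,0],[0,0,0],[0,0,0],[0,0,0],[0,0,0],[0,0,0]]}'
python3 -m pendant '{"hand":[1,1,1,1,1,1,1,1],"dp":[[-1.3,-14,0.5],[-1.3,-14,0.5],[-1.3,-14,0.5],[-1.3,-14,0.5],[-1.3,-14,0.5],[-1.3,-14,0.5],[-1.3,-14,0.5],[-1.3,-14,0.5]],"rotation":[[0,0,0.64],[0,0,0.64],[0,0,0.64],[0,0,0.64],[0,0,0.64],[0,0,0.64],[0,0,0.64],[0,0,0.64]]}'
python3 -m pendant '{"hand":[1],"dp":[[0,0,0]],"rotation":[[0,0,0]]}'
python3 - <<'E'
from h import *
p=grab_frame("wrist");o=get_obs(); print(o["tcp_pos"],o["tool_rot"])
for k in ["brayer","brush"]:
    for q in trace(k,p)[:2]: print(k,q["confidence"],q["at"],midline(p,q["mask"],H[k],5))
E
```

```text
t: 18.45
tcp_pos: [0.5191, 0.3665, 0.1939]
tool_rot: [0.999, 0.047, 0.0, -0.0]
force: [0.2, 0.3, -0.4]
grip_width: 0.0557
grasp_force: 0.0
t: 19.45
tcp_pos: [0.4724, -0.1331, 0.2099]
tool_rot: [0.996, 0.092, 0.0, 0.0]
force: [1.1, -0.2, 0.6]
grip_width: 0.0855
grasp_force: 0.0
t: 19.58
tcp_pos: [0.4717, -0.137, 0.2096]
tool_rot: [0.996, 0.087, -0.0, 0.001]
force: [0.3, 0.4, 0.1]
grip_width: 0.0856
grasp_force: 0.0
[ 0.47223576 -0.13346961  0.20955961] [ 9.96020971e-01  8.91187902e-02 -1.40975703e-04  2.15109274e-04]
brayer 0.58 [334.9, 179.1] (array([ 472.2, -189.9]), np.float64(11.2), np.float64(141.0))
brush 0.63 [240.3, 67.9] (array([545.3, -84.3]), np.float64(0.1), np.float64(144.4))
```

```bash
python3 -m pendant '{"hand":[1,1,1,1,1,1,1,1],"dp":[[-0.15,-1.44,0],[-0.15,-1.44,-1],[-0.15,-1.44,-2],[-0.15,-1.44,-3],[-0.15,-1.44,-4],[-0.15,-1.44,-4.6],[-0.15,-1.44,-4.78],[-0.15,-1.44,-4.78]],"rotation":[[0,0,0.1],[0,0,0.1],[0,0,0.1],[0,0,0.1],[0,0,0.1],[0,0,0.1],[0,0,0.1],[0,0,0.1]]}'
python3 -m pendant '{"hand":[-1,-1,-1,-1,-1,-1],"dp":[[0,0,0],[0,0,0],[0,0,0],[0,0,0],[0,0,0],[0,0,0]],"rotation":[[0,0,0],[0,0,0],[0,0,0],[0,0,0],[0,0,0],[0,0,0]]}'
python3 -m pendant '{"hand":[-1,-1,-1,-1,-1,-1,-1,-1],"dp":[[0,0,1.5],[0,0,3],[0,0,4.5],[1.9,2,4.5],[1.9,4,4.5],[1.9,6,4.5],[1.9,7,4.5],[1.9,7,4.5]],"rotation":[[0,0,0],[0,0,0],[0,0,-0.7],[0,0,-0.7],[0,0,-0.7],[0,0,-0.7],[0,0,-0.7],[0,0,-0.7]]}'
```

```text
t: 20.72
tcp_pos: [0.4673, -0.1876, 0.0186]
tool_rot: [0.995, 0.1, 0.0, -0.0]
force: [-0.3, 0.3, 0.6]
grip_width: 0.0852
grasp_force: 0.0
t: 21.48
tcp_pos: [0.4672, -0.1892, 0.0192]
tool_rot: [0.995, 0.098, 0.0, 0.0]
force: [-1.3, -0.6, 7.0]
grip_width: 0.0251
grasp_force: 59.6
t: 22.48
tcp_pos: [0.5422, 0.094, 0.1984]
tool_rot: [0.999, 0.051, -0.0, -0.0]
force: [1.1, -1.2, -1.6]
grip_width: 0.025
grasp_force: 59.8
```

```bash
python3 -m pendant '{"hand":[-1,-1,-1,-1],"dp":[[0,0.93,0],[0,0.93,0],[0,0.93,0],[0,0.93,0]],"rotation":[[0,0,0],[0,0,0],[0,0,0],[0,0,0]]}'
python3 - <<'E'
from h import *
p=grab_frame("wrist");o=get_obs(); print(o["tcp_pos"],o["tool_rot"]); cv2.imwrite("pics/w5.png",p["frame"])
E
```

```text
t: 22.98
tcp_pos: [0.5428, 0.1265, 0.1983]
tool_rot: [0.999, 0.049, -0.0, 0.001]
force: [-0.1, 0.2, -1.1]
grip_width: 0.0245
grasp_force: 59.7
[0.54285672 0.12672659 0.19834317] [ 9.98812489e-01  4.87178334e-02 -1.64712455e-04  3.97388131e-04]
```

View pics/w5.png

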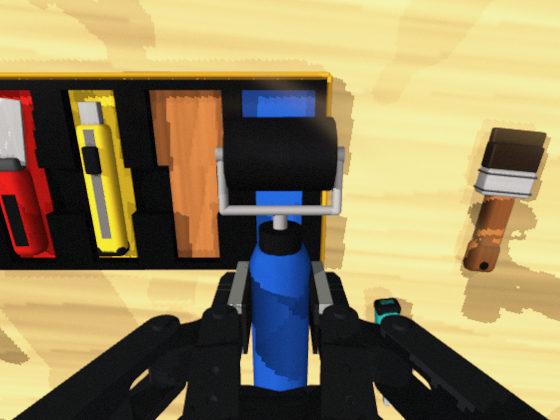

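```bash
python3 -m pendant '{"hand":[-1,-1,-1,-1,-1,-1,-1,-1],"dp":[[0,0.06,-1.2],[0,0.06,-2.4],[0,0.06,-3.2],[0,0.06,-3.7],[0,0.06,-4],[0,0.06,-4.15],[0,0.06,-4.2],[0,0.06,-4.2]],"rotation":[[0,0,0],[0,0,0],[0,0,0],[0,0,0],[0,0,0],[0,0,0],[0,0,0],[0,0,0]]}'
python3 -m pendant '{"hand":[-1,-1,0.3,0.3,0.3,0.3],"dp":[[0,0,-0.04],[0,0,-0.04],[0,0,-0.04],[0,0,-0.04],[0,0,-0.04],[0,0,-0.04]],"rotation":[[0,0,0],[0,0,0],[0,0,0],[0,0,0],[0,0,0],[0,0,0]]}'
python3 -m pendant '{"hand":[0.3,0.3,0.3,0.3,1,1,1,1],"dp":[[0,0,1.5],[0,0,3],[0,0,4.2],[0,-1,4.4],[0,-3,4.4],[0,-4.3,4.4],[0,-4.3,4.4],[0,-4.3,4.4]],"rotation":[[0,0,0],[0,0,0],[0,0,0],[0,0,-0.5],[0,0,-0.7],[0,0,-0.7],[0,0,-0.7],[0,0,-0.7]]}'
python3 - <<'E'
from h import *
p=grab_frame("wrist");o=get_obs(); print(o["tcp_pos"],o["tool_rot"])
for k in ["brush"]:
    for q in trace(k,p)[:2]: print(k,q["confidence"],q["at"],midline(p,q["mask"],H[k],0))
E
```

```text
t: 24.02
tcp_pos: [0.5434, 0.1311, 0.0313]
tool_rot: [0.999, 0.05, 0.001, -0.0]
force: [0.1, -0.6, -1.4]
grip_width: 0.0248
grasp_force: 59.9
t: 24.78
tcp_pos: [0.5427, 0.1308, 0.0288]
tool_rot: [0.999, 0.05, -0.0, -0.0]
force: [1.1, 0.1, 0.1]
grip_width: 0.0555
grasp_force: 0.0
t: 25.78
tcp_pos: [0.5427, -0.0412, 0.2048]
tool_rot: [1.0, 0.001, -0.0, -0.0]
force: [-0.9, 0.9, 0.2]
grip_width: 0.0854
grasp_force: 0.0
[ 0.54277797 -0.03972462  0.20482412] [ 9.99998462e-01  1.67540254e-03 -2.33021107e-05 -5.18588125e-04]
brush 0.63 [326.9, 159.6] (array([544.9, -84.5]), np.float64(-0.3), np.float64(146.1))
```

```bash
python3 -m pendant '{"hand":[1,1,1,1,1,1,1,1],"dp":[[-0.15,-1.1,0],[-0.15,-1.1,-1],[-0.15,-1.1,-2],[-0.15,-1.1,-3],[-0.15,-1.1,-4],[-0.15,-1.1,-4.5],[-0.15,-1.1,-4.67],[-0.15,-1.1,-4.67]],"rotation":[[0,0,0],[0,0,0],[0,0,0],[0,0,0],[0,0,0],[0,0,0],[0,0,0],[0,0,0]]}'
python3 -m pendant '{"hand":[-1,-1,-1,-1,-1,-1],"dp":[[0,0,0],[0,0,0],[0,0,0],[0,0,0],[0,0,0],[0,0,0]],"rotation":[[0,0,0],[0,0,0],[0,0,0],[0,0,0],[0,0,0],[0,0,0]]}'
python3 -m pendant '{"hand":[-1,-1,-1,-1,-1,-1,-1,-1],"dp":[[0,0,1.5],[0,0,3],[0,0,4.5],[0,2,4.5],[0,4,4.5],[0,6,4.5],[0,7.3,4.5],[0,7.3,4.5]],"rotation":[[0,0,0],[0,0,0],[0,0,0.7],[0,0,0.7],[0,0,0.7],[0,0,0.7],[0,0,0.7],[0,0,0.7]]}'
python3 -m pendant '{"hand":[-1,-1],"dp":[[0,0,0],[0,0,0]],"rotation":[[0,0,0],[0,0,0]]}'
python3 - <<'E'
from h import *
p=grab_frame("wrist");o=get_obs(); print(o["tcp_pos"],o["tool_rot"]); cv2.imwrite("pics/w6.png",p["frame"])
E
```

```text
t: 26.88
tcp_pos: [0.5374, -0.0847, 0.0187]
tool_rot: [1.0, 0.001, 0.0, -0.0]
force: [1.6, 0.6, -0.2]
grip_width: 0.0852
grasp_force: 0.0
t: 27.62
tcp_pos: [0.5372, -0.0853, 0.0187]
tool_rot: [1.0, 0.001, 0.0, 0.0]
force: [-1.2, -0.2, 5.7]
grip_width: 0.0226
grasp_force: 60.1
t: 28.62
tcp_pos: [0.5358, 0.2103, 0.1981]
tool_rot: [0.999, 0.051, -0.0, -0.001]
force: [0.1, -0.5, -1.0]
grip_width: 0.0225
grasp_force: 59.4
t: 28.88
tcp_pos: [0.5366, 0.2058, 0.1977]
tool_rot: [0.999, 0.05, -0.0, 0.001]
force: [0.1, 0.0, -1.7]
grip_width: 0.0226
grasp_force: 59.4
[0.53682929 0.20509643 0.19769256] [ 9.98796308e-01  4.90445252e-02 -3.37866171e-04  6.74331480e-04]
```

View pics/w6.png

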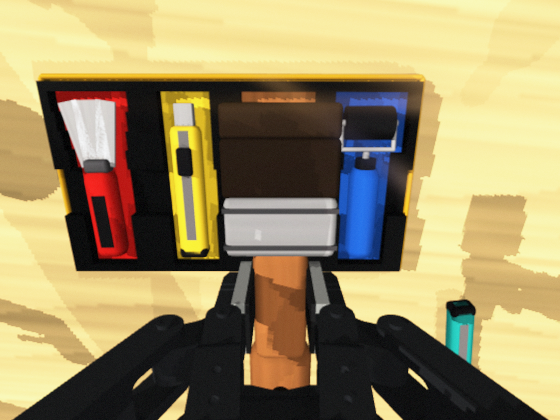

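```bash
python3 -m pendant '{"hand":[-1,-1,-1,-1,-1,-1,-1,-1],"dp":[[-0.05,0.07,-1.2],[-0.05,0.07,-2.4],[-0.05,0.07,-3.2],[-0.05,0.07,-3.7],[-0.05,0.07,-4],[-0.05,0.07,-4.15],[-0.05,0.07,-4.2],[-0.05,0.07,-4.2]],"rotation":[[0,0,0],[0,0,0],[0,0,0],[0,0,0],[0,0,0],[0,0,0],[0,0,0],[0,0,0]]}'
python3 -m pendant '{"hand":[-1,-1,0.3,0.3,0.3,0.3],"dp":[[0,0,-0.04],[0,0,-0.04],[0,0,-0.04],[0,0,-0.04],[0,0,-0.04],[0,0,-0.04]],"rotation":[[0,0,0],[0,0,0],[0,0,0],[0,0,0],[0,0,0],[0,0,0]]}'
python3 -m pendant '{"hand":[0.3,0.3,0.3,0.3,0.3,0.3,0.3,0.3],"dp":[[0,0,1.5],[0,0,3],[0,0,4.5],[-1,0,5.5],[-2,0,5.5],[-2,0,5.5],[-2,0,5.5],[-2,0,5.5]],"rotation":[[0,0,0],[0,0,0],[0,0,0],[0,0,0],[0,0,0],[0,0,0],[0,0,0],[0,0,0]]}'
python3 - <<'E'
from h import *
p=grab_frame("wrist");o=get_obs(); print(o["tcp_pos"]); cv2.imwrite("pics/w7.png",p["frame"])
for k in ["brayer","brush","scraper","cutter"]:
    for q in trace(k,p)[:1]: print(k,q["confidence"],q["at"],midline(p,q["mask"],H[k]+.01,5))
s=grab_frame("side"); cv2.imwrite("pics/n3.png",cv2.resize(s["frame"][120:345,120:320],None,fx=2.6,fy=2.6,interpolation=2))
for k in ["glue_tub","squeeze_bottle"]: print(k,trace(k,s)[0]["at"])
E
```

```text
t: 29.92
tcp_pos: [0.5354, 0.2099, 0.0309]
tool_rot: [0.999, 0.05, 0.001, -0.0]
force: [0.8, -0.1, -1.1]
grip_width: 0.0226
grasp_force: 59.4
t: 30.68
tcp_pos: [0.5347, 0.2096, 0.0283]
tool_rot: [0.999, 0.05, -0.0, 0.0]
force: [0.6, 0.6, -0.0]
grip_width: 0.0556
grasp_force: 0.0
t: 31.68
tcp_pos: [0.4556, 0.2095, 0.2481]
tool_rot: [0.999, 0.049, -0.0, -0.0]
force: [-0.3, -0.6, -0.4]
grip_width: 0.0556
grasp_force: 0.0
[0.45546016 0.20950025 0.24810114]
brayer 0.9 [369.1, 76.1] (array([548.7, 132.8]), np.float64(5.5), np.float64(140.1))
brush 0.79 [287.3, 62.0] (array([543.9, 212.3]), np.float64(5.7), np.float64(145.9))
cutter 0.97 [457.7, 267.7] (array([363.7,  -7.2]), np.float64(13.0), np.float64(142.5))
glue_tub [279.4, 149.3]
squeeze_bottle [219.5, 170.2]
```

View pics/w7.png

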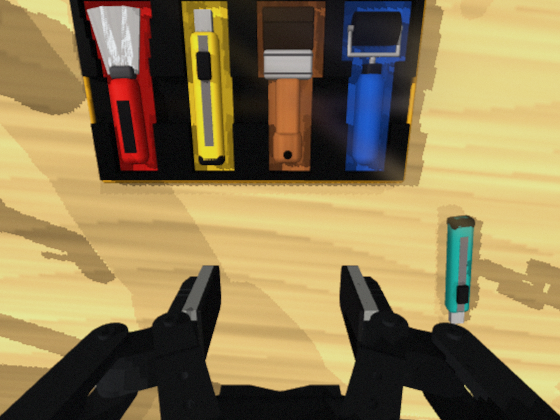

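View pics/n3.png

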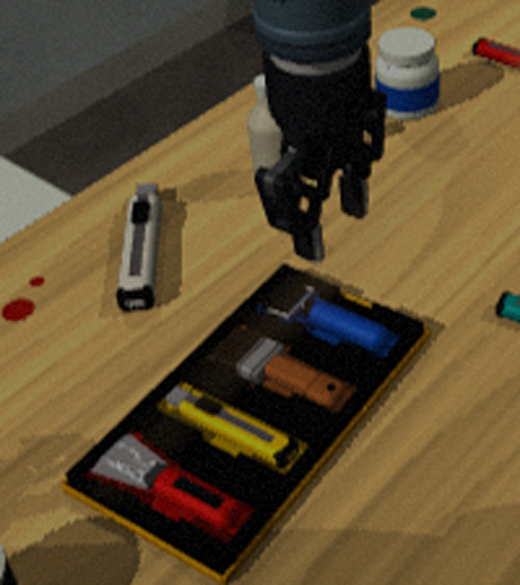

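All four tools lie flat in their own cut-outs, the bystanders are unmoved and the gripper is clear, so I am handing in.

```bash
python3 -c "
from rig import *
print(job_done())"
```

```text
the job is handed in; nothing more can be done
None
```

The brayer, brush, scraper and cutter each lie flat in their own cut-out and are released, the glue tub and squeeze bottle look unmoved in the side camera, and the job was handed in after about 32 s with no verdict returned.

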